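# Set the eccentric guide roller with the slim gauge

## Robot

A 7-joint arm with a two-finger parallel gripper is mounted at the origin on the work surface. World frame = base frame: x ahead of the robot, y to its left, z up, the work surface at z = 0. Lengths are in m, angles in rad, forces in N, time in s.
With the tool pointing down it reaches from about 0.35 to 0.775 m from the base axis. Payload 3.1 kg.
Tool frame: the origin (TCP) lies at the very end of the fingers, on their centre line; the grasp point (between the pads) lies 19 mm behind it; z points along the fingers, y is the line along which they close (so a half turn about z gives the same grasp; the last joint's range is limited). The gripper opens to 85 mm and grips with 20 to 120 N. Pads are 22 mm wide; open, the fingers measure 114 mm over their backs; the gripper's body (76 mm by 85 mm) begins 54 mm behind the grasp point. The pads swing forward as they close: fully open they stand 13 mm farther back than shut.
Start: joints at [-1.221, 0.311, 0.014, 1.512, -0.004, 1.319, -0.027], TCP at [0.21, 0.508, 0.195] pointing down, gripper open.
Joint ranges: [-2.7, 2.7], [-0.3, 1.91], [-1.27, 1.3], [0.12, 2.57], [-1.44, 4.58], [0.2, 2.03], [-3.05, 3.05]. Speed limits (rad/s): [2.79, 2.79, 3.14, 3.14, 3.14, 3.14, 3.14].

## Interface

Orientations are given as a unit quaternion [w, x, y, z].
In Python, from cell import get_obs, grab_frame, calibration, sign_off, recognise, masks_of, spot_point gives the robot as it stands. The module is installed in compiled form; this text tells all that it offers.
- The arm moves only by the shell command python3 -m inch 'ROWS' [FORCE]. ROWS is JSON, a list of rows, each a list of 7 numbers: the turn, a rotation vector about the tool's x, y, z in rad, then the shift along the tool's x, y, z in mm, then the finger opening in mm, from 0 to 85.4. A call has 1 to 20 rows; each row is the pose to reach, as a shift and turn from the pose commanded when the call began, along the tool's axes at that moment; what a row does not reach only later rows make up. A row lasts 1/12 s, in which the tool goes at most 41.7 mm and 7.16 degrees, less where a joint would pass 70% of its speed; a pose out of reach is approached as far as the arm can. A call with a gripper value outside its range is refused whole. The fingers move at their own pace and stop on an object; FORCE is the grip in N (left out, the last holds). Time passes only in rows, so rows that repeat a pose let the fingers close. It gives the time, the measured TCP pose, the force, the opening and the grip force at its end, in the units of the state.
- get_obs(): the state, without advancing time (a new reading comes with each control period).
- grab_frame(name): name is "side" or "top" or "wrist"; returns the picture (384x512x3 uint8, blue, green, red); there is no depth.
- calibration(name): a dict with "fx", "fy", "cx", "cy" (pixels), "eye" and "rotation" of the camera in the world; the wrist camera has in their place "mount" (4x4, takes a point from camera to tool coordinates, whose origin is the TCP and whose axes are the flange's). Camera axes: x right, y down, z forward; pixel columns grow to the right and rows downward; lengths in m; the calibration is good to about 2 mm. A picture is of the moment at which its call begins: read the wrist's pose just before it. calibration takes no time and is no camera call.
- sign_off(): hands the job in; it is judged then, once.
Trained networks look in the newest picture that a camera, given by its name, has taken for a name from the list of things; names that differ only in an ending like _2 or _b are one class to them, and where a whole thing is asked for, a point or a joint stands for the part that bears it (a point fixed in the world has none). Each returns a list of dicts, best first, with "p" (0 to 1); they miss things now and then, are a little off and sometimes report something else, mostly with a low value. They report only what shows in the picture. A call takes as long as a camera call. They do not tell look-alikes from the thing itself.
- recognise(label, camera): "extent" ([left, top, width, height] in pixels, round what is visible of it).
- masks_of(label, camera): "mask" (384x512 bool, what is visible of it) and "extent" ([left, top, width, height] in pixels, round what is visible of it).
- spot_point(label, camera): "location" ([row, column] in pixels: a listed point, or the origin of a listed thing).
The state is a dict: "time": time; "qpos": joint angles; "qd": joint speeds; "effort": joint torques, N m; "tool_pos": TCP position; "eef_rot": TCP orientation; "ft_force": force on the tool from outside, world axes, zero at the start; "wrist_torque": the same for the moment, N m; "grip_width": finger opening in m; "grip_force": force on a finger pad.
Only numpy, scipy, OpenCV 4.12 (cv2) and the standard library are available. Lean on these libraries where they do the work, as an engineer would, in place of code of your own. Each camera call takes 0.05 s, during which the arm holds its last target. There are 200 camera calls.

## Task

On the roller jig, turn the eccentric guide roller by its wing until the gap between roller and rail would take the slim steel gauge freely but not the thick one (wing about parallel to the rail). Then stand the slim gauge upright in that gap, flat along the rail at the scribed line and down on the base plate, and let go of it, with the roller still so set. Leave the thick gauge where it stands.

Things in the scene. Friction and masses are not known exactly. Their poses are not given: they have to be found in the camera images.
- jig: Fixed jig (mm): aluminium base plate, x -85..85, y -32..108, top z 12; grey rail x -75..75, y -24..0, z 12..36; facing it a white nylon roller on an upright eccentric bolt at x -14, y 56: disc radius 30, z 13..34, centre 14 off the bolt. Origin: on the worktop below the black line scribed across the rail, in the rail's working face. x along the rail, y from that face towards the roller, z up.
- eccentric (a joint): Roller angle about the bolt, rad, anticlockwise from above, stops 0 and 2.6, stays where left (0.15 N m friction). Turned by a dark upright wing, 46 long, 12 thick, z 34..70 mm, centred on the bolt, in line with the roller's offset. 0: offset points at the rail; 1.57: wing parallel to rail, roller centre opposite the scribed line. Gap to rail 26 - 14 cos(angle) mm. Starts 0.15..0.65, too tight.
- slim_gauge: Loose slim steel gauge, 0.2 to 0.4 kg, standing on the worktop: a block 50 mm wide (its x), 18 mm thick (its y), 40 mm high, with a dark square handle post 16 x 16 mm rising from the middle of its top, z 40 to 80 mm. Origin: centre of its underside; z up.
- thick_gauge: Loose thick steel gauge, the same shape as the slim one but 34 mm thick (its y); 50 mm wide, block 40 mm high, handle post 16 x 16 mm up to 80 mm. Origin: centre of its underside. Not to be moved.
Not all that is in view belongs to the job. What is meant by the jig is not orange or red, and is the smaller of those in its own colour.

How it is judged:
By the outcome, as a careful person would: the job done as asked, in the order asked, and still so for the second after the job is handed in, with the robot touching nothing.
It also fails if it takes over 53 s, if anything falls off the work surface, if the arm or the gripper's body presses on something with over 40 N, if the wrist force passes 120 N, or if a joint passes its speed limit or range.

## Working session

There is one attempt and no reset: what is moved stays moved. The work goes in short steps, Python scripts to look and compute and a shell command to move; the robot and the scene stay as the last step left them, time stands still between calls to the robot, and variables do not carry over. Pictures are saved under pics/ and viewed, at most 10 in all, crops included, and the job is handed in when it is done.

```bash
mkdir -p pics; cat > h.py <<'E'
import numpy as np,cv2
from cell import *
from scipy.spatial.transform import Rotation as R
def cam(n,o=None):
    c=calibration(n);K=np.array([[c['fx'],0,c['cx']],[0,c['fy'],c['cy']],[0,0,1]])
    if n=='wrist':
        M=np.array(c['mount']);q=np.array(o['eef_rot']);Rt=R.from_quat(q[[1,2,3,0]]).as_matrix()
        return K,Rt@M[:3,3]+np.array(o['tool_pos']),Rt@M[:3,:3]
    return K,np.array(c['eye']),np.array(c['rotation']).reshape(3,3)
def ray(C,u,v,z):
    K,e,r=C;d=r@np.linalg.inv(K)@np.array([u,v,1.]);return e+d*(z-e[2])/d[2]
def proj(C,P):
    K,e,r=C;p=(np.atleast_2d(P)-e)@r@K.T;return p[:,:2]/p[:,2:]
E
python3 - <<'E'
from h import *
o=get_obs();print(o['tool_pos'],o['eef_rot'],o['time'])
t=grab_frame('top');s=grab_frame('side')
cv2.imwrite('pics/a.png',t);cv2.imwrite('pics/b.png',s)
for n in('top','side'):
    C=cam(n)
    print(n,C[1])
    for l in('jig','eccentric','slim_gauge','thick_gauge'):
        for d in recognise(l,n)[:5]:
            x,y,w,h=d['extent'];print(l,round(d['p'],2),[int(k) for k in d['extent']],ray(C,x+w/2,y+h/2,.03).round(3)[:2])
E
```

```text
[0.20973073 0.50754574 0.1942043 ] [-1.76962007e-04  1.94642494e-01  9.80873504e-01 -1.19864700e-03] 0.0Traceback (most recent call last):
  File "<stdin>", line 6, in <module>
  File "h.py", line 9, in cam
    return K,np.array(c['eye']),np.array(c['rotation']).reshape(3,3)
                                ~~~~~~~~~~~~~~~~~~~~~~~~~~~~~~~^^^^^
ValueError: cannot reshape array of size 4 into shape (3,3)
```

```bash
sed -i "s/np.array(c\['rotation'\]).reshape(3,3)/R.from_quat(np.array(c['rotation'])[[1,2,3,0]]).as_matrix()/" h.py
python3 - <<'E'
from h import *
for n in('top','side'):
    grab_frame(n);C=cam(n)
    print(n,C[1])
    for l in('jig','eccentric','slim_gauge','thick_gauge'):
        for d in recognise(l,n)[:5]:
            x,y,w,h=d['extent'];print(l,round(d['p'],2),[int(k) for k in d['extent']],ray(C,x+w/2,y+h/2,.03).round(3)[:2])
E
```

```text
top [ 0.26284329 -0.06798806  1.00756359]
jig 0.96 [356, 100, 50, 61] [ 0.548 -0.394]
jig 0.94 [206, 117, 66, 72] [ 0.493 -0.011]
jig 0.85 [104, 186, 90, 94] [0.283 0.228]
jig 0.75 [296, 204, 90, 100] [ 0.22  -0.272]
jig 0.54 [221, 142, 23, 23] [0.493 0.006]
eccentric 0.89 [222, 138, 23, 26] [0.497 0.005]
eccentric 0.87 [368, 120, 25, 27] [ 0.539 -0.394]
eccentric 0.82 [118, 225, 42, 32] [0.264 0.253]
eccentric 0.68 [323, 241, 31, 38] [ 0.206 -0.264]
slim_gauge 0.7 [325, 166, 15, 18] [ 0.429 -0.259]
thick_gauge 0.54 [125, 134, 19, 20] [0.523 0.27 ]
side [ 0.0992074  -1.13655453  0.68500334]
jig 0.7 [176, 142, 67, 38] [0.288 0.24 ]
jig 0.69 [319, 237, 86, 52] [ 0.557 -0.415]
jig 0.64 [263, 170, 50, 34] [ 0.502 -0.007]
jig 0.57 [167, 216, 94, 69] [ 0.218 -0.28 ]
eccentric 0.83 [196, 142, 20, 22] [0.286 0.312]
eccentric 0.77 [342, 237, 25, 32] [ 0.557 -0.372]
eccentric 0.69 [194, 218, 32, 38] [ 0.215 -0.221]
eccentric 0.47 [278, 171, 15, 19] [0.507 0.038]
slim_gauge 0.93 [284, 218, 17, 32] [ 0.434 -0.258]
thick_gauge 0.63 [265, 138, 14, 23] [0.533 0.286]
```

View pics/a.png

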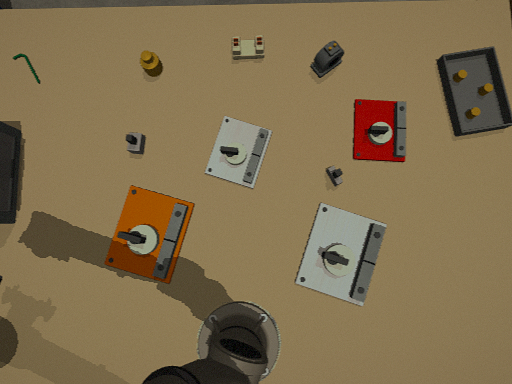

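View pics/b.png

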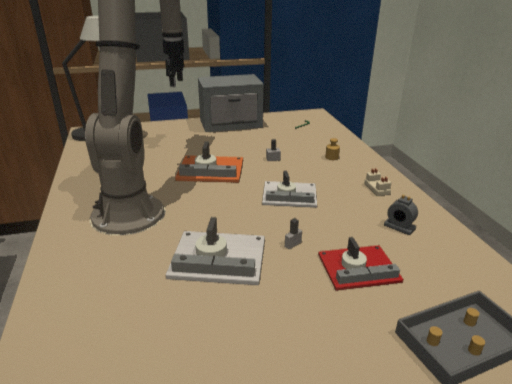

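Top: silver small jig at about (238,152), silver large (340,255), orange (150,235), red (380,130). The task's jig is neither orange nor red and is the smaller silver one, so (238,152). Slim gauge at (333,175), thick at (135,143). I'll confirm in one crop and measure.

```bash
cat >> h.py <<'E'
def go(x,y,z,yaw,o=None):
    """delta in tool axes to put TCP at x,y,z with closing line (tool y) at yaw (rad, mod pi)"""
    o=o or get_obs();q=np.array(o['eef_rot']);R0=R.from_quat(q[[1,2,3,0]])
    best=None
    for k in(-1,0,1,2):
        a=yaw+k*np.pi;Y=np.array([np.cos(a),np.sin(a),0]);Z=np.array([0,0,-1.]);X=np.cross(Y,Z)
        rv=(R0.inv()*R.from_matrix(np.c_[X,Y,Z])).as_rotvec()
        if best is None or np.linalg.norm(rv)<np.linalg.norm(best)-1e-6:best=rv
    d=R0.inv().apply(np.array([x,y,z])-o['tool_pos'])*1000
    return best.round(3),d.round(1),'j7',round(o['qpos'][6],2)
E
python3 - <<'E'
from h import *
t=grab_frame('top');C=cam('top')
for l,z in(('jig',.012),('slim_gauge',.04),('thick_gauge',.04)):
    for d in masks_of(l,'top')[:5]:
        m=d['mask'].astype(np.uint8);c=cv2.boxPoints(cv2.minAreaRect(cv2.findNonZero(m)))
        W=np.array([ray(C,u,v,z)[:2] for u,v in c]);print(l,round(d['p'],2),d['extent'],W.mean(0).round(3),W.round(3).tolist(),np.linalg.norm(np.diff(W[:3],axis=0),axis=1).round(3))
cv2.imwrite('pics/c.png',cv2.resize(t[90:240,110:310],None,fx=4,fy=4,interpolation=cv2.INTER_CUBIC))
print(go(.45,-.02,.32,np.radians(75)))
E
```

```text
jig 0.86 [104.7, 184.9, 88.4, 97.5] [0.286 0.232] [[0.208, 0.351], [0.421, 0.292], [0.362, 0.111], [0.152, 0.174]] [0.221 0.191]
jig 0.68 [292.3, 203.0, 96.8, 101.5] [ 0.224 -0.276] [[0.147, -0.147], [0.362, -0.225], [0.299, -0.407], [0.087, -0.325]] [0.229 0.193]
jig 0.67 [208.5, 115.5, 65.4, 73.4] [ 0.504 -0.009] [[0.446, 0.086], [0.612, 0.031], [0.562, -0.105], [0.398, -0.047]] [0.175 0.145]
jig 0.62 [356.0, 100.7, 50.8, 61.3] [ 0.556 -0.397] [[0.47, -0.321], [0.646, -0.33], [0.643, -0.474], [0.467, -0.462]] [0.176 0.144]
slim_gauge 0.76 [324.5, 165.5, 16.9, 18.8] [ 0.429 -0.265] [[0.441, -0.236], [0.461, -0.267], [0.418, -0.293], [0.398, -0.262]] [0.037 0.05 ]
thick_gauge 0.92 [125.0, 132.3, 21.2, 23.4] [0.525 0.265] [[0.556, 0.292], [0.555, 0.239], [0.494, 0.237], [0.495, 0.291]] [0.054 0.06 ]
(array([ 0.  , -0.  , -0.13]), array([-423.6, -396.7, -124.7]), 'j7', np.float64(-0.03))
```

View pics/c.png

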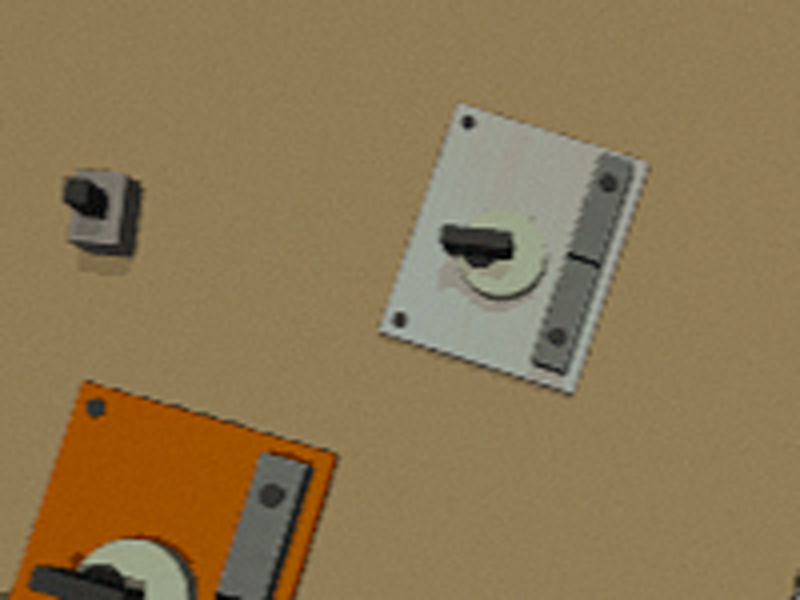

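Crop confirms it: silver jig with 175x145 mm outline, rail on the right, and wing about horizontal in the image. Moving over it.

```bash
python3 -m inch '[[0,0,1.18,-424,-397,-105,85],[0,0,1.18,-424,-397,-105,85],[0,0,1.18,-424,-397,-105,85],[0,0,1.18,-424,-397,-105,85],[0,0,1.18,-424,-397,-105,85],[0,0,1.18,-424,-397,-105,85],[0,0,1.18,-424,-397,-105,85],[0,0,1.18,-424,-397,-105,85],[0,0,1.18,-424,-397,-105,85],[0,0,1.18,-424,-397,-105,85],[0,0,1.18,-424,-397,-105,85],[0,0,1.18,-424,-397,-105,85],[0,0,1.18,-424,-397,-105,85],[0,0,1.18,-424,-397,-105,85],[0,0,1.18,-424,-397,-105,85],[0,0,1.18,-424,-397,-105,85]]' 40
python3 - <<'E'
from h import *
o=get_obs();t=grab_frame('wrist');C=cam('wrist',o);cv2.imwrite('pics/d.png',t)
print(o['time'],o['tool_pos'],o['qpos'],C[1]);print(C[2].round(2).tolist(),calibration('wrist')['mount'])
for l in('jig','eccentric'):
    for d in masks_of(l,'wrist')[:2]:
        m=d['mask'].astype(np.uint8);c=cv2.boxPoints(cv2.minAreaRect(cv2.findNonZero(m)));W=np.array([ray(C,u,v,.012)[:2] for u,v in c]);print(l,d['p'],d['extent'],c.round().tolist(),W.mean(0),W.round(4).tolist())
E
```

```text
time: 2.13
tool_pos: [0.4512, -0.0246, 0.3011]
eef_rot: [0.001, 0.71, 0.704, 0.0]
ft_force: [-0.9, 0.7, 1.1]
grip_width: 0.0853
grip_force: 0.0
2.1333 [ 0.45122819 -0.02458108  0.30112047] [-0.6045603   0.06539964  0.66885562  1.56728125 -0.03923636  1.52077349
  0.0556211 ] [0.45172372 0.04904229 0.47921948]
[[1.0, -0.01, 0.0], [-0.01, -0.96, -0.29], [0.0, 0.29, -0.96]] [[-5.16604331e-04 -9.58094885e-01 -2.86450563e-01  7.33634461e-02]
 [ 9.99999502e-01 -7.39502601e-04  6.69957090e-04  1.80882969e-04]
 [-8.53713397e-04 -2.86450074e-01  9.58094790e-01 -1.78206821e-01]
 [ 0.00000000e+00  0.00000000e+00  0.00000000e+00  1.00000000e+00]]
jig 0.94 [45.3, 0.0, 166.5, 66.2] [[46.0, 0.0], [214.0, 0.0], [214.0, 68.0], [46.0, 68.0]] [0.26683531 0.1612495 ] [[0.1528, 0.207], [0.3934, 0.2048], [0.3885, 0.1154], [0.1326, 0.1178]]
jig 0.71 [76.7, 229.6, 134.8, 114.0] [[65.0, 303.0], [92.0, 224.0], [211.0, 264.0], [185.0, 343.0]] [ 0.22451076 -0.26612533] [[0.0751, -0.3034], [0.1564, -0.1378], [0.3656, -0.2204], [0.3009, -0.4029]]
eccentric 0.76 [101.9, 268.0, 28.0, 24.2] [[101.0, 287.0], [124.0, 263.0], [131.0, 270.0], [108.0, 294.0]] [ 0.18184829 -0.24948396] [[0.1502, -0.2668], [0.2026, -0.2168], [0.2136, -0.2317], [0.161, -0.2826]]
eccentric 0.68 [268.0, 120.7, 33.9, 41.0] [[259.0, 136.0], [292.0, 118.0], [309.0, 150.0], [277.0, 168.0]] [0.49793902 0.00090394] [[0.4569, 0.0137], [0.509, 0.0409], [0.5395, -0.0109], [0.4862, -0.04]]
```

View pics/d.png

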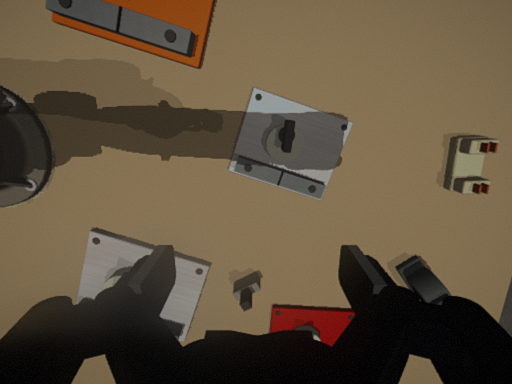

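Wrist: the jig's plate corners are near (254,88), (351,121), (322,198), (230,172), with the wing near (288,136). I'll enlarge for exact corners, with a model overlay from the rough pose.

```bash
cat >> h.py <<'E'
def J(p,x,y,z):
    """jig mm -> world, p=(x,y,yaw)"""
    c,s=np.cos(p[2]),np.sin(p[2]);return np.array([p[0]+(c*x-s*y)/1e3,p[1]+(s*x+c*y)/1e3,z/1e3])
PTS=[(-85,-32,12),(85,-32,12),(85,108,12),(-85,108,12),(-75,-24,36),(75,-24,36),(75,0,36),(-75,0,36)]
from scipy.optimize import least_squares
def fitjig(C,uv,p0,idx=range(8)):
    idx=list(idx);f=lambda p:(proj(C,[J(p,*PTS[i]) for i in idx])-uv).ravel()
    r=least_squares(f,p0,loss='soft_l1',x_scale=[.01,.01,.1]);return r.x,f(r.x).reshape(-1,2)
E
python3 - <<'E'
from h import *
o=get_obs();t=grab_frame('wrist');C=cam('wrist',o);p=(.492,-.045,np.radians(-19))
print(proj(C,[J(p,*q) for q in PTS]).round(1).tolist())
c=cv2.resize(t[80:205,220:360],None,fx=4.5,fy=4.5,interpolation=cv2.INTER_CUBIC);c=cv2.convertScaleAbs(c,alpha=1.8)
for k in range(0,140,20):cv2.putText(c,str(220+k),(int(k*4.5),10),0,.4,(0,255,255));cv2.line(c,(int(k*4.5),12),(int(k*4.5),18),(0,255,255))
for k in range(0,125,20):cv2.putText(c,str(80+k),(0,int(k*4.5)+4),0,.4,(0,255,255))
cv2.imwrite('pics/e.png',c)
E
```

```text
[[227.9, 176.5], [320.6, 207.6], [354.1, 130.0], [254.7, 93.5], [233.9, 177.1], [320.0, 206.0], [325.7, 192.9], [238.5, 163.1]]
```

View pics/e.png

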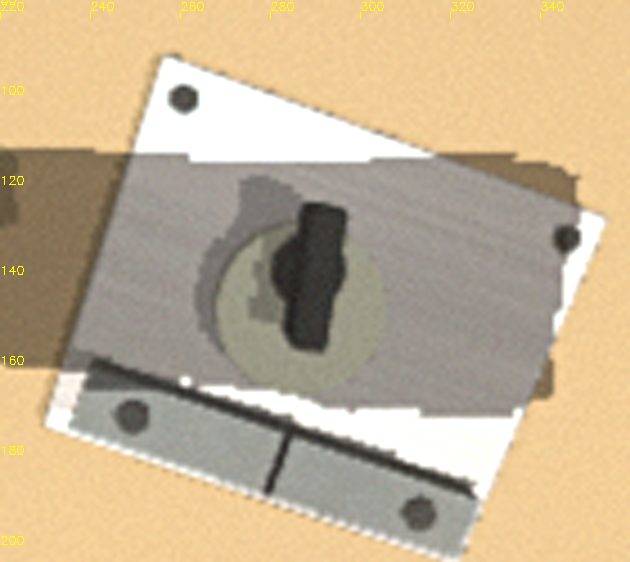

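```bash
python3 - <<'E'
from h import *
o=get_obs();C=cam('wrist',o)
uv=np.array([(230.4,174.4),(322.2,204),(354.4,127.8),(256.7,92.7),(239.6,166.2),(325.1,190.4),(284.4,176.)]);PTS.append((0,0,36))
p,r=fitjig(C,uv,(.492,-.045,-.33),[0,1,2,3,7,6,8]);print(p,r.round(1).tolist())
b=J(p,-14,56,70);print('bolt',b)
f=lambda u,v:ray(C,220+u/4.5,80+v/4.5,.07)[:2]
a,c=f(326,206),f(304,348);d=a-c;print(a,c,np.linalg.norm(d),'wing yaw',np.degrees(np.arctan2(d[1],d[0])),'ang',np.arctan2(d[1],d[0])-p[2]-np.pi/2)
w=np.arctan2(d[1],d[0])
print(go(b[0],b[1],.15,w+np.pi/2),go(b[0],b[1],.046,w+np.pi/2))
E
```

```text
[ 0.49409222 -0.04170909 -0.32093   ] [[-1.2, 1.0], [0.1, 1.7], [0.9, -0.3], [-1.3, -0.9], [0.1, -4.5], [2.2, 0.4], [-0.2, 0.5]]
bolt [0.49847218 0.01584798 0.07      ]
[0.50013856 0.03873202] [ 0.49474158 -0.00582648] 0.044884146010441967 wing yaw 83.09390506028589 ang 0.2003959075053956
(array([-0.001, -0.001,  0.123]), array([ 33.8,  49. , 149.8]), 'j7', np.float64(0.06)) (array([-0.001, -0.001,  0.123]), array([ 33.7,  49.2, 253.8]), 'j7', np.float64(0.06))
```

```bash
python3 -m inch '[[0,0,0.12,33,49,60,85],[0,0,0.12,33,49,100,85],[0,0,0.12,33,49,140,85],[0,0,0.12,33,49,180,85],[0,0,0.12,33,49,215,85],[0,0,0.12,33,49,240,85],[0,0,0.12,33,49,254,85],[0,0,0.12,33,49,254,85],[0,0,0.12,33,49,254,5],[0,0,0.12,33,49,254,5],[0,0,0.12,33,49,254,5],[0,0,0.12,33,49,254,5],[0,0,0.12,33,49,254,5],[0,0,0.12,33,49,254,5],[0,0,0.12,33,49,254,5]]' 40
```

```text
time: 3.58
tool_pos: [0.4998, 0.0126, 0.0469]
eef_rot: [0.0, 0.749, 0.663, 0.001]
ft_force: [-0.4, -0.2, -0.7]
grip_width: 0.0046
grip_force: 0.0
```

```bash
python3 - <<'E'
from h import *
o=get_obs();t=grab_frame('wrist');s=grab_frame('side');a=grab_frame('top')
print(o['grip_width'],o['grip_force'],o['ft_force'],proj(cam('side'),o['tool_pos']),proj(cam('top'),o['tool_pos']))
c=np.zeros((600,800,3),np.uint8);c[:384,:400]=t[:,56:456]
c[:384,400:]=cv2.resize(s[120:217,240:340],(400,384));
c[384:,:]=cv2.resize(a[110:164,170:370],(800,216));cv2.imwrite('pics/f.png',c)
E
```

```text
0.004639148196072162 0.0 [-0.40412994 -0.2105243  -0.66289922] [[286.59173319 180.08459855]] [[230.23318583 149.70801931]]
```

View pics/f.png

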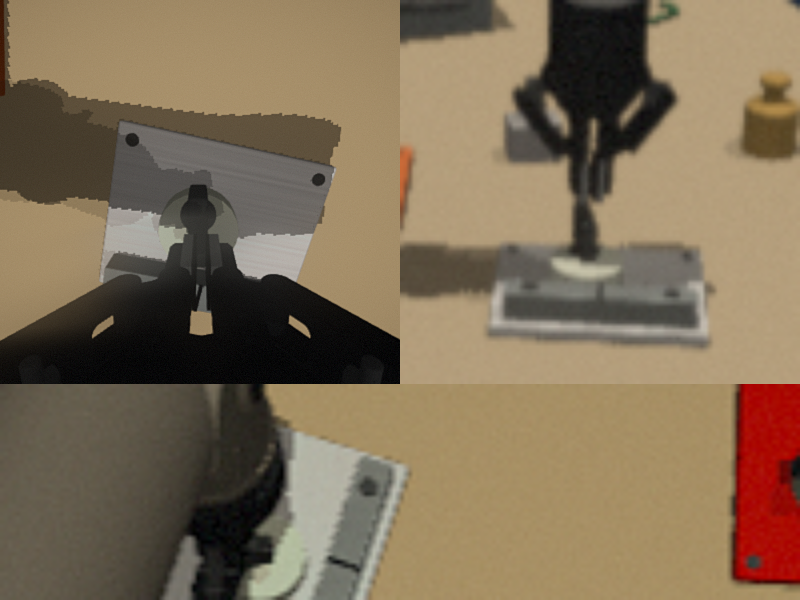

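The fingers closed to 4.6 mm on nothing. In the picture the tips seem above or behind the wing. I'll check with an overlay of the modelled wing and the TCP.

```bash
python3 - <<'E'
from h import *
o=get_obs();s=grab_frame('side');w=grab_frame('wrist');p=(.49409,-.04171,-.32093);an=.2
def box():
    P=[];d=np.array([np.sin(an),-np.cos(an)]);n=np.array([-d[1],d[0]])
    for z in(34,70):
        for a,b in((1,1),(1,-1),(-1,-1),(-1,1)):
            q=np.array([-14,56])+d*23*a+n*6*b;P.append(J(p,*q,z))
    return np.array(P)
def draw(im,C,x0,y0,sc,W,H):
    c=cv2.convertScaleAbs(cv2.resize(im[y0:y0+H,x0:x0+W],None,fx=sc,fy=sc,interpolation=cv2.INTER_CUBIC),alpha=1.8)
    f=lambda P:[tuple(int(v) for v in (q-[x0,y0])*sc) for q in proj(C,P)]
    b=f(box())
    for k in range(4):
        for i,j in((k,(k+1)%4),(k+4,(k+1)%4+4),(k,k+4)):cv2.line(c,b[i],b[j],(0,255,0),1)
    q=f([J(p,*t) for t in PTS])
    for k in range(4):
        cv2.line(c,q[k],q[(k+1)%4],(255,0,255),1);cv2.line(c,q[k+4],q[(k+1)%4+4],(255,0,255),1)
    cv2.circle(c,f(o['tool_pos'])[0],4,(0,0,255),-1);return c
a=draw(s,cam('side'),250,130,6,66,80);b=draw(w,cam('wrist',o),140,100,1.6,250,284)
c=np.zeros((480,800,3),np.uint8);c[:480,:396]=a;c[:454,400:800]=b[:454,:400];cv2.imwrite('pics/g.png',c)
E
```

```text
(no output)
```

View pics/g.png

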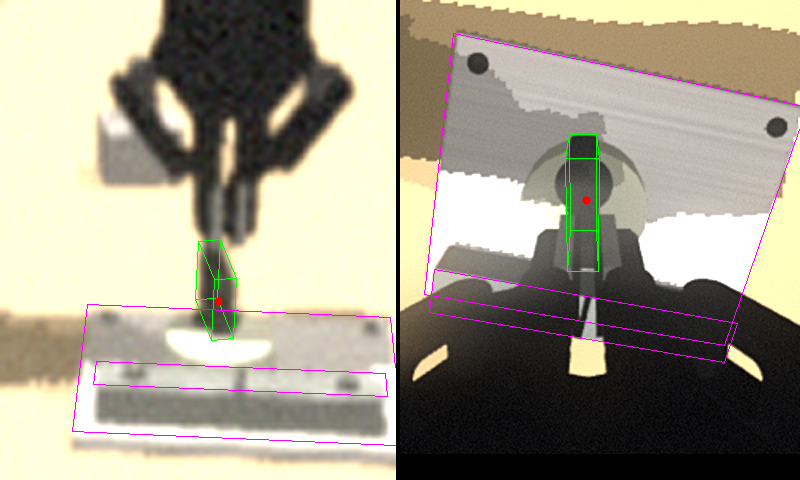

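The wrist overlay fits the jig well. In the side view the fingertips end at crop y≈238 while the reported TCP (dot) lies at 300, so the tips are well above where I took them to be. I'll work out how high.

```bash
python3 - <<'E'
from h import *
o=get_obs();C=cam('side');x,y,z=o['tool_pos']
for dz in(0,.01,.02,.03,.04):print(dz,proj(C,[x,y,z+dz]).round(1),proj(cam('wrist',o),[x,y,z+dz]).round(1), proj(C,J((.49409,-.04171,-.32093),-14,56,70)).round(1))
print(o['qpos'])
E
```

```text
0 [[286.5 180.3]] [[256.4 225.5]] [[286.2 173.3]]
0.01 [[286.6 177.5]] [[256.4 231.4]] [[286.2 173.3]]
0.02 [[286.7 174.7]] [[256.4 237.9]] [[286.2 173.3]]
0.03 [[286.9 171.9]] [[256.4 245.3]] [[286.2 173.3]]
0.04 [[287.  169.1]] [[256.4 253.5]] [[286.2 173.3]]
[-0.53632257  0.39322718  0.60739539  1.87169936 -0.27040422  0.95918699
  0.07125749]
```

Both views put the shut fingertips about 30–35 mm above the reported TCP, so just above the wing top. I'll open, go down 12 mm (safe either way) and close again.

```bash
python3 -m inch '[[0,0,0,0,0,0,70],[0,0,0,0,0,0,70],[0,0,0,0,0,0,70],[0,0,0,0,0,0,70],[0,0,0,0,0,12,70],[0,0,0,0,0,12,70],[0,0,0,0,0,12,4],[0,0,0,0,0,12,4],[0,0,0,0,0,12,4],[0,0,0,0,0,12,4],[0,0,0,0,0,12,4],[0,0,0,0,0,12,4]]' 40
```

```text
time: 4.83
tool_pos: [0.4995, 0.0125, 0.0345]
eef_rot: [0.0, 0.749, 0.663, 0.0]
ft_force: [-0.5, -0.7, 0.1]
grip_width: 0.004
grip_force: 0.0
```

```bash
python3 - <<'E'
from h import *
s=grab_frame('side');w=grab_frame('wrist')
c=np.zeros((480,800,3),np.uint8);c[:480,:396]=cv2.resize(s[130:210,250:316],None,fx=6,fy=6,interpolation=cv2.INTER_CUBIC)
c[:480,400:]=cv2.resize(w[144:304,190:324],(400,480),interpolation=cv2.INTER_CUBIC);cv2.imwrite('pics/i.png',cv2.convertScaleAbs(c,alpha=2.2))
E
```

```text
(no output)
```

View pics/i.png

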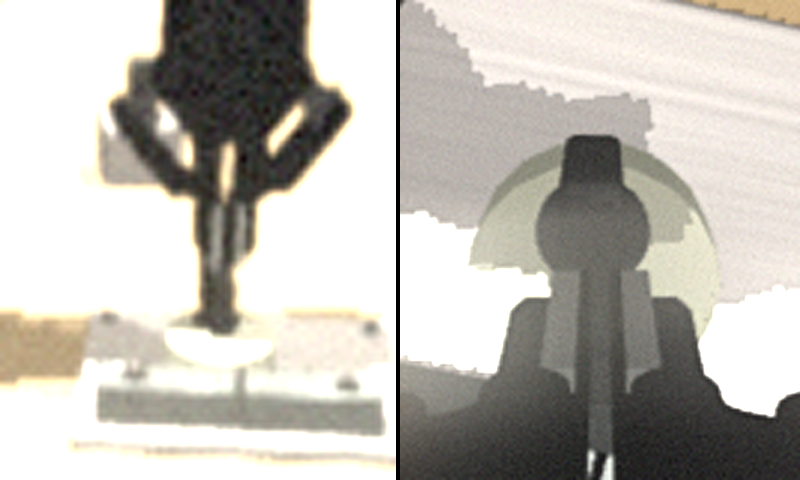

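The pads (grey, right panel) still sit just at the wing's top. The wing shows below and between them, and there is no contact force. So the real tips are about 33 mm above the reported TCP. I'll go 18 mm further down, open, then close.

```bash
python3 -m inch '[[0,0,0,0,0,-4,60],[0,0,0,0,0,-4,60],[0,0,0,0,0,-4,60],[0,0,0,0,0,0,60],[0,0,0,0,0,9,60],[0,0,0,0,0,18,60],[0,0,0,0,0,18,60],[0,0,0,0,0,18,4],[0,0,0,0,0,18,4],[0,0,0,0,0,18,4],[0,0,0,0,0,18,4],[0,0,0,0,0,18,4],[0,0,0,0,0,18,4]]' 40
```

```text
time: 6.02
tool_pos: [0.4977, 0.0127, 0.0166]
eef_rot: [-0.001, 0.749, 0.663, -0.001]
ft_force: [-4.1, -0.7, 5.5]
grip_width: 0.0112
grip_force: 41.7
```

Gripped at 11 mm. Turning 1.37 rad anticlockwise about the bolt (3 mm along tool x from the TCP).

```bash
python3 -m inch '[[0,0,0,0,0,0,4],[0,0,-0.12,0,0.4,0,4],[0,0,-0.24,0.1,0.7,0,4],[0,0,-0.36,0.2,1.1,0,4],[0,0,-0.48,0.3,1.4,0,4],[0,0,-0.6,0.5,1.7,0,4],[0,0,-0.72,0.7,2,0,4],[0,0,-0.84,1,2.2,0,4],[0,0,-0.96,1.3,2.5,0,4],[0,0,-1.08,1.6,2.6,0,4],[0,0,-1.2,1.9,2.8,0,4],[0,0,-1.3,2.2,2.9,0,4],[0,0,-1.37,2.4,2.9,0,4],[0,0,-1.37,2.4,2.9,0,4],[0,0,-1.37,2.4,2.9,0,4]]' 60
```

```text
time: 7.27
tool_pos: [0.501, 0.0148, 0.0166]
eef_rot: [-0.001, 0.16, 0.987, 0.0]
ft_force: [-5.6, 1.1, 6.5]
grip_width: 0.0103
grip_force: 62.0
```

Wing turned parallel (tool yaw 71.6°, so wing at -18.4°, matching the rail). Release, rise, and go above the slim gauge.

```bash
python3 -m inch '[[0,0,0,0,0,0,40],[0,0,0,0,0,0,40],[0,0,0,0,0,0,40],[0,0,0,0,0,-30,40],[0,0,0,0,0,-70,60],[0,0,0,0,0,-110,70],[0,0,0,0,0,-150,70],[0,0,0,0,0,-190,70],[0,0,0,-4,-60,-210,70],[0,0,0,-8,-100,-210,70],[0,0,0,-12,-140,-210,70],[0,0,0,-15,-180,-210,70],[0,0,0,-19,-220,-210,70],[0,0,0,-19,-260,-210,70],[0,0,0,-19,-285,-210,70],[0,0,0,-19,-285,-210,70],[0,0,0,-19,-285,-210,70]]' 60
python3 - <<'E'
from h import *
o=get_obs();t=grab_frame('wrist');C=cam('wrist',o)
print(proj(C,[.429,-.265,.04]))
for d in masks_of('slim_gauge','wrist')[:3]:print(d['p'],d['extent'])
for d in spot_point('slim_gauge','wrist')[:2]:r,c=d['location'];print(d['p'],r,c,ray(C,c,r,0))
u,v=proj(C,[.429,-.265,.04])[0].astype(int);y0=max(v-60,0);x0=max(u-80,0)
a=cv2.resize(t[y0:y0+120,x0:x0+160],None,fx=4,fy=4,interpolation=cv2.INTER_CUBIC);cv2.imwrite('pics/k.png',cv2.convertScaleAbs(a,alpha=1.6));print(x0,y0)
s=grab_frame('top');C=cam('top');p=(.49409,-.04171,-.32093)
np.save('top.npy',s)
E
```

```text
time: 8.68
tool_pos: [0.4291, -0.2653, 0.2266]
eef_rot: [0.0, 0.164, 0.986, -0.001]
ft_force: [-0.1, 1.4, 0.1]
grip_width: 0.0703
grip_force: 0.0
[[256.79257714 170.5342315 ]]
0.9 [241.9, 153.2, 36.6, 36.2]
0.83 167.1 258.5 [ 0.43253491 -0.26363759  0.        ]
176 110
```

View pics/k.png

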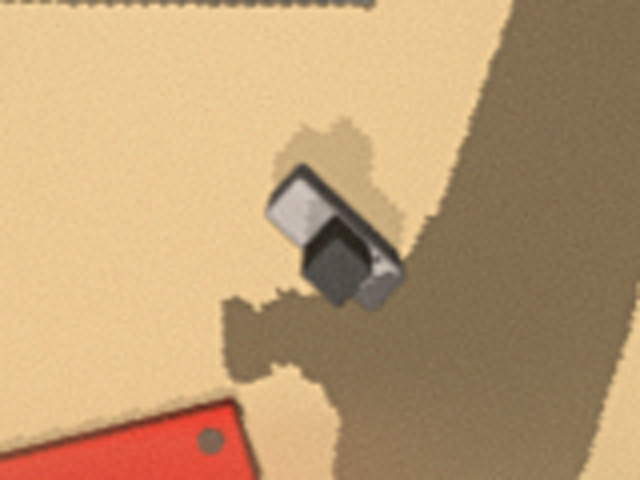

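Crop: slim gauge with its block top corners at (268,210), (300,177), (403,270), (372,310) and its post top at about (337,267). Computing its pose.

```bash
python3 - <<'E'
from h import *
o=get_obs();C=cam('wrist',o)
f=lambda u,v,z:ray(C,176+u/4,110+v/4,z)[:2]
W=np.array([f(*q,.04) for q in((268,210),(300,177),(403,270),(372,310))]);print(W.mean(0),[np.linalg.norm(W[i]-W[(i+1)%4]) for i in range(4)])
P=f(337,267,.08);print('post',P)
d=W[3]-W[0]+W[2]-W[1];yaw=np.arctan2(d[1],d[0]);print('yaw',np.degrees(yaw))
# jaw edge line of red jig corner
print(ray(C,176+235/4,110+400/4,.012))
for y in(yaw,):
    print(go(*((P+W.mean(0))/2),.06,y), 'tool y yaw now')
# wing check in stored top image: roller pixel expectation
E
```

```text
[ 0.43277733 -0.25494762] [np.float64(0.015043197074939561), np.float64(0.04587265356422631), np.float64(0.01703659866371056), np.float64(0.04819037559444984)]
post [ 0.43212131 -0.25503691]
yaw 28.396570985566264
[ 0.48265867 -0.31026925  0.012     ]
(array([ 0.001, -0.   ,  0.757]), array([  0.7,   4.8, 166.1]), 'j7', np.float64(1.86)) tool y yaw now
```

The arm was still settling when that picture was taken. I'll re-take it settled and track the shift by template matching.

```bash
python3 - <<'E'
from h import *
o0=get_obs();grab_frame('wrist');o=get_obs();t=grab_frame('wrist');print(o0['tool_pos'],o['tool_pos'],np.abs(o['qd']).max());C=cam('wrist',o)
k=cv2.resize(cv2.imread('pics/k.png'),(160,120),interpolation=cv2.INTER_AREA);tp=k[35:85,60:110]
m=cv2.matchTemplate(cv2.convertScaleAbs(t,alpha=1.6),tp,cv2.TM_CCOEFF_NORMED);_,v,_,l=cv2.minMaxLoc(m);print(v,l,'was',(236,145))
du,dv=l[0]-236,l[1]-145
f=lambda u,v,z:ray(C,176+u/4+du,110+v/4+dv,z)[:2]
W=np.array([f(*q,.04) for q in((268,210),(300,177),(403,270),(372,310))]);P=f(337,267,.08)
d=W[3]-W[0]+W[2]-W[1];yaw=np.arctan2(d[1],d[0]);print(W.mean(0),P,np.degrees(yaw))
print(go(*((P+W.mean(0))/2),.02,yaw))
E
```

```text
[ 0.43155614 -0.2598772   0.22609646] [ 0.43149805 -0.25992381  0.22614406] 0.004784007393739532
0.9365570545196533 (231, 145) was (236, 145)
[ 0.43064166 -0.26128935] [ 0.43020631 -0.26072002] 28.269842754272567
(array([ 0.001, -0.   ,  0.759]), array([  0.6,  -1.2, 206.2]), 'j7', np.float64(1.86))
```

```bash
python3 -m inch '[[0,0,0.12,0,-1,40,60],[0,0,0.24,0,-1,80,60],[0,0,0.36,0,-1,115,60],[0,0,0.48,0,-1,125,60],[0,0,0.6,0,-1,130,60],[0,0,0.72,0,-1,135,60],[0,0,0.76,0,-1,160,60],[0,0,0.76,0,-1,185,60],[0,0,0.76,0,-1,202,60],[0,0,0.76,0,-1,210,60],[0,0,0.76,0,-1,210,60],[0,0,0.76,0,-1,210,60],[0,0,0.76,0,-1,210,8],[0,0,0.76,0,-1,210,8],[0,0,0.76,0,-1,210,8],[0,0,0.76,0,-1,210,8],[0,0,0.76,0,-1,210,8]]' 60
```

```text
time: 10.4
tool_pos: [0.431, -0.2635, 0.0174]
eef_rot: [0.001, 0.515, 0.857, 0.0]
ft_force: [-1.0, -0.0, 4.4]
grip_width: 0.0149
grip_force: 59.5
```

Gauge gripped. Lift and check the joint state and how the gauge sits in the hand.

```bash
python3 -m inch '[[0,0,0,0,0,-20,8],[0,0,0,0,0,-55,8],[0,0,0,0,0,-90,8],[0,0,0,0,0,-120,8],[0,0,0,0,0,-120,8],[0,0,0,0,0,-120,8]]' 60
python3 - <<'E'
from h import *
grab_frame('side');o=get_obs();t=grab_frame('wrist');C=cam('wrist',o);cv2.imwrite('pics/l.png',t)
print(o['qpos'].round(2) if hasattr(o['qpos'],'round') else o['qpos'],o['tool_pos'],o['grip_width'],o['ft_force'])
p=(.49409,-.04171,-.32093)
b=J(p,0,12,0);print('target',b,go(b[0],b[1],.16,p[2],o))
for d in masks_of('slim_gauge','wrist')[:2]:print(d['p'],d['extent'])
print('tcp px',[proj(C,np.array(o['tool_pos'])+[0,0,h]).round(1).tolist() for h in(-.02,0,.033)])
E
```

```text
time: 10.9
tool_pos: [0.4308, -0.2632, 0.1373]
eef_rot: [0.001, 0.515, 0.857, 0.0]
ft_force: [0.3, 1.0, -4.4]
grip_width: 0.015
grip_force: 59.4
[ 0.    0.29  0.64  1.75 -0.19  1.16  1.18] [ 0.42935169 -0.26200803  0.13545148] 0.01513915363470997 [-0.6145474  -0.07488008 -5.08178424]
target [ 0.49787539 -0.03032269  0.        ] (array([-0.001, -0.002,  0.81 ]), array([172.4, 169.3, -24.3]), 'j7', np.float64(1.18))
0.85 [217.5, 207.0, 82.2, 81.6]
tcp px [[[256.1, 215.0]], [[256.0, 225.1]], [[255.9, 247.1]]]
```

```bash
python3 - <<'E'
from h import *
t=cv2.cvtColor(cv2.imread('pics/l.png'),6)
c=calibration('wrist');M=np.array(c['mount']);K=np.array([[c['fx'],0,c['cx']],[0,c['fy'],c['cy']],[0,0,1]])
def pt(x,y,z):
    q=K@(M[:3,:3].T@(np.array([x,y,z])/1e3-M[:3,3]));return (q[:2]/q[2]).round(1).tolist()
for dx in(-2,0,2,4):print(dx,'front bottom',pt(dx+9,0,17.4),'front top',pt(dx+9,0,-22.6),'corner',pt(dx+9,25,17.4),pt(dx+9,25,-22.6),'post top front',pt(dx+8,0,-62))
for u in(228,240,270,285):print(u,dict(zip(range(196,260,2),t[196:260,u-2:u+3].mean(1).astype(int)[::2].tolist())))
for v in(212,225):print(v,dict(zip(range(204,312,3),t[v-1:v+2,204:312].mean(0).astype(int)[::3].tolist())))
cv2.imwrite('pics/m.png',cv2.convertScaleAbs(cv2.resize(cv2.imread('pics/l.png')[180:320,180:335],None,fx=4,fy=4,interpolation=cv2.INTER_CUBIC),alpha=2))
E
```

```text
-2 front bottom [256.1, 207.3] front top [256.0, 228.7] corner [290.1, 207.2] [297.7, 228.7] post top front [255.8, 264.0]
0 front bottom [256.1, 204.7] front top [255.9, 225.6] corner [290.2, 204.7] [297.8, 225.6] post top front [255.8, 260.2]
2 front bottom [256.1, 202.1] front top [255.9, 222.5] corner [290.2, 202.1] [298.0, 222.4] post top front [255.8, 256.3]
4 front bottom [256.1, 199.5] front top [255.9, 219.3] corner [290.3, 199.4] [298.1, 219.3] post top front [255.8, 252.4]
228 {196: 136, 198: 136, 200: 136, 202: 138, 204: 84, 206: 49, 208: 52, 210: 53, 212: 55, 214: 58, 216: 62, 218: 64, 220: 64, 222: 65, 224: 76, 226: 84, 228: 85, 230: 65, 232: 66, 234: 65, 236: 64, 238: 62, 240: 61, 242: 59, 244: 49, 246: 50, 248: 51, 250: 52, 252: 52, 254: 52, 256: 53, 258: 52}
240 {196: 77, 198: 88, 200: 132, 202: 138, 204: 101, 206: 47, 208: 50, 210: 53, 212: 56, 214: 57, 216: 58, 218: 61, 220: 59, 222: 58, 224: 61, 226: 60, 228: 61, 230: 61, 232: 60, 234: 49, 236: 46, 238: 45, 240: 43, 242: 42, 244: 40, 246: 39, 248: 37, 250: 37, 252: 35, 254: 35, 256: 33, 258: 34}
270 {196: 75, 198:
[... 535 characters left out ...]
: 42, 254: 43, 256: 45, 258: 43}
212 {204: 133, 207: 136, 210: 136, 213: 135, 216: 135, 219: 136, 222: 55, 225: 56, 228: 55, 231: 56, 234: 54, 237: 56, 240: 55, 243: 54, 246: 53, 249: 52, 252: 51, 255: 51, 258: 51, 261: 51, 264: 48, 267: 50, 270: 48, 273: 50, 276: 48, 279: 49, 282: 46, 285: 48, 288: 49, 291: 46, 294: 74, 297: 73, 300: 74, 303: 74, 306: 76, 309: 75}
225 {204: 130, 207: 131, 210: 130, 213: 129, 216: 85, 219: 70, 222: 69, 225: 68, 228: 81, 231: 89, 234: 89, 237: 62, 240: 60, 243: 61, 246: 54, 249: 52, 252: 50, 255: 51, 258: 49, 261: 50, 264: 48, 267: 47, 270: 51, 273: 53, 276: 52, 279: 52, 282: 52, 285: 52, 288: 55, 291: 53, 294: 54, 297: 53, 300: 75, 303: 75, 306: 76, 309: 75}
```

View pics/m.png

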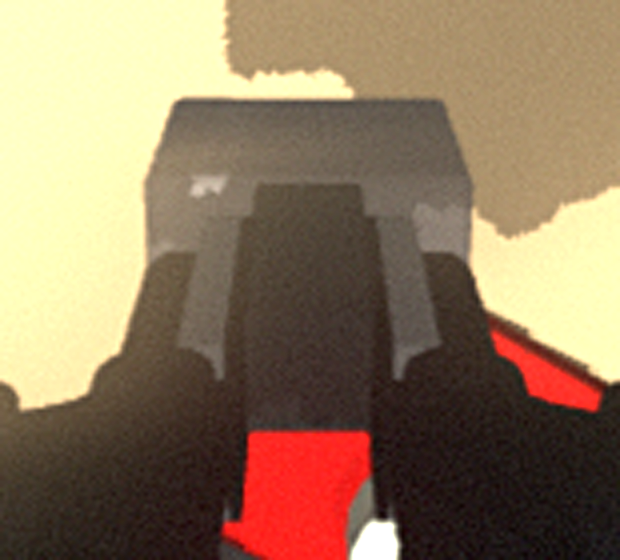

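Gauge sits straight and centred in the hand (bottom front edge v≈204, sides 221..292). Move over the gap.

```bash
python3 -m inch '[[0,0,0.11,25,24,-24,8],[0,0,0.22,50,49,-24,8],[0,0,0.33,75,73,-24,8],[0,0,0.44,98,96,-24,8],[0,0,0.55,121,119,-24,8],[0,0,0.66,144,141,-24,8],[0,0,0.75,162,159,-24,8],[0,0,0.81,172,169,-24,8],[0,0,0.81,172,169,-24,8],[0,0,0.81,172,169,-24,8],[0,0,0.81,172,169,-24,8],[0,0,0.81,172,169,-24,8]]' 60
python3 - <<'E'
from h import *
grab_frame('side');grab_frame('side');o=get_obs();t=grab_frame('wrist');C=cam('wrist',o);cv2.imwrite('pics/n.png',t)
p=(.49409,-.04171,-.32093);b=J(p,0,12,0);print(o['time'],o['tool_pos'],go(b[0],b[1],.033,p[2],o),o['qpos'].round(2))
# compare expected vs. seen jig features: rail face edges & plate corners & wing
print('pred',proj(C,[J(p,*q) for q in PTS]).round(1).tolist())
print('wing ends',proj(C,[J(p,-37,56,70),J(p,9,56,70),J(p,-14,56,70)]).round(1).tolist())
for l in('jig','eccentric'):
    for d in masks_of(l,'wrist')[:3]:
        m=d['mask'].astype(np.uint8);r=cv2.minAreaRect(cv2.findNonZero(m));print(l,round(d['p'],2),d['extent'],r)
for d in spot_point('jig','wrist')[:2]:r,c=d['location'];print(d['p'],r,c,'exp',proj(C,J(p,0,0,0)))
E
```

```text
time: 12.05
tool_pos: [0.4975, -0.0335, 0.1596]
eef_rot: [-0.0, 0.812, 0.584, -0.001]
ft_force: [0.5, -1.0, -3.6]
grip_width: 0.015
grip_force: 59.7
12.15 [ 0.49792505 -0.03319484  0.16005038] (array([-0.   ,  0.001, -0.003]), array([  2.8,  -0.9, 127. ]), 'j7', np.float64(-0.13)) [-0.49  0.26  0.65  1.72 -0.17  1.21 -0.13]
pred [[186.9, 210.9], [325.0, 210.4], [333.6, 88.9], [177.3, 89.4], [190.1, 211.2], [321.6, 210.8], [323.0, 190.5], [188.6, 190.9]]
wing ends [[216.2, 143.1], [265.0, 142.9], [240.6, 143.0]]
jig 0.89 [180.9, 89.1, 152.9, 121.9] ((255.49996948242188, 149.99998474121094), (152.99996948242188, 123.99998474121094), -0.0)
jig 0.85 [0.0, 0.0, 98.1, 91.9] ((50.5, 46.0), (92.0, 101.0), 90.0)
eccentric 0.64 [216.2, 114.1, 63.9, 52.6] ((253.11424255371094, 138.03245544433594), (59.71369552612305, 56.03322982788086), 34.2868766784668)
0.8 184.2 256.0 exp [[255.84387384 183.03897578]]
```

```bash
python3 - <<'E'
from h import *
t=cv2.cvtColor(cv2.imread('pics/n.png'),6);o=get_obs();C=cam('wrist',o);p=(.49409,-.04171,-.32093)
for x in(-60,-45,45,60):
    a=proj(C,[J(p,x,0,36),J(p,x,0,12)]);u=int(a[0,0]);print(x,u,a[:,1].round(1),dict(zip(range(172,200),t[172:200,u-1:u+2].mean(1).astype(int).tolist())))
for z in (12,):
    a=proj(C,[J(p,-85,90,z),J(p,85,90,z),J(p,0,108,z)]);v=int(a[0,1]);print(a.round(1).tolist(),t[v-1:v+2,172:186].mean(0).astype(int),t[v-1:v+2,326:340].mean(0).astype(int),t[82:96,255])
a=proj(C,J(p,0,56,34)+0)[0];print('roller: expect',proj(C,[J(p,-30,56,34),J(p,30,56,34),J(p,0,86,34),J(p,0,26,34)]).round(1).tolist())
v=int(a[1]);print(list(enumerate(t[v+8,220:300:2].tolist())))
u=int(a[0]);print(dict(zip(range(104,176,2),t[104:176:2,u+6].tolist())))
E
```

```text
-60 201 [191.8 186.5] {172: 76, 173: 77, 174: 77, 175: 73, 176: 75, 177: 77, 178: 77, 179: 74, 180: 77, 181: 87, 182: 88, 183: 98, 184: 90, 185: 63, 186: 39, 187: 38, 188: 39, 189: 37, 190: 59, 191: 107, 192: 112, 193: 109, 194: 108, 195: 107, 196: 107, 197: 98, 198: 86, 199: 79}
-45 215 [191.8 186.4] {172: 77, 173: 75, 174: 75, 175: 74, 176: 73, 177: 75, 178: 77, 179: 74, 180: 74, 181: 106, 182: 166, 183: 169, 184: 96, 185: 57, 186: 37, 187: 38, 188: 39, 189: 36, 190: 58, 191: 101, 192: 109, 193: 106, 194: 106, 195: 106, 196: 104, 197: 106, 198: 105, 199: 106}
45 295 [191.7 186.3] {172: 97, 173: 97, 174: 99, 175: 99, 176: 98, 177: 96, 178: 97, 179: 99, 180: 97, 181: 97, 182: 96, 183: 98, 184: 98, 185: 86, 186: 54, 187: 40, 188: 39, 189: 38, 190: 40, 191: 51, 192: 75, 193: 108, 194: 109, 195: 108, 196: 106, 197: 106, 198: 106, 199: 106}
60 309 [191.6 186.3] {172: 97, 173: 97, 174: 98, 175: 98, 176: 96, 177: 95, 178: 97, 179: 97, 180: 101, 181: 134, 182: 177, 183: 181, 184: 166, 185: 89, 186: 50, 187: 39, 188: 40, 189: 39, 190: 43, 191: 68, 192: 111, 193: 111, 194: 107, 195: 108, 196:
[... 386 characters left out ...]
38), (6, 40), (7, 32), (8, 30), (9, 30), (10, 31), (11, 31), (12, 33), (13, 33), (14, 32), (15, 38), (16, 36), (17, 34), (18, 40), (19, 36), (20, 39), (21, 36), (22, 70), (23, 104), (24, 101), (25, 105), (26, 102), (27, 106), (28, 104), (29, 102), (30, 104), (31, 92), (32, 99), (33, 99), (34, 100), (35, 97), (36, 101), (37, 101), (38, 99), (39, 96)]
{104: 186, 106: 105, 108: 103, 110: 107, 112: 103, 114: 106, 116: 106, 118: 107, 120: 105, 122: 103, 124: 107, 126: 102, 128: 102, 130: 105, 132: 105, 134: 43, 136: 32, 138: 40, 140: 37, 142: 39, 144: 35, 146: 37, 148: 38, 150: 105, 152: 103, 154: 102, 156: 102, 158: 102, 160: 100, 162: 100, 164: 98, 166: 97, 168: 100, 170: 101, 172: 96, 174: 98}
```

Rail edges, plate edges and wing end agree with the model to within 1 mm. Lower to just above the rail, settle and check.

```bash
python3 -m inch '[[0,0,0,3,-1,10,8],[0,0,0,3,-1,35,8],[0,0,0,3,-1,65,8],[0,0,0,3,-1,88,8],[0,0,0,3,-1,97,8],[0,0,0,3,-1,97,8],[0,0,0,3,-1,97,8]]' 60
python3 - <<'E'
from h import *
grab_frame('side');grab_frame('side');o=get_obs();p=(.49409,-.04171,-.32093);b=J(p,0,12.3,0);print(o['time'],o['tool_pos'],o['ft_force'],go(b[0],b[1],.029,p[2],o))
E
```

```text
time: 12.93
tool_pos: [0.4987, -0.0284, 0.0634]
eef_rot: [0.0, 0.811, 0.585, -0.0]
ft_force: [0.6, 0.8, -2.6]
grip_width: 0.0148
grip_force: 59.7
13.0333 [ 0.50030996 -0.02861541  0.06489115] [-0.6172763   0.40141144 -3.76466449] (array([ 0.004, -0.001,  0.   ]), array([-2.1, -1.9, 35.9]), 'j7', np.float64(-0.07))
```

```bash
python3 - <<'E'
from h import *
L=[]
for _ in range(6):
    grab_frame('wrist');L.append(np.array(get_obs()['tool_pos']))
print(np.array(L).round(4).tolist());o=get_obs();o['tool_pos']=np.mean(L,0);p=(.49409,-.04171,-.32093);b=J(p,0,12.3,0);print(go(b[0],b[1],.029,p[2],o))
t=grab_frame('wrist');C=cam('wrist',o);g=cv2.cvtColor(t,6)
for x in(-60,-45,45,60):
    a=proj(C,[J(p,x,0,36),J(p,x,0,12)]);u=int(a[0,0]);v=int(a[0,1]);print(x,u,a[:,1].round(1),v-16,g[v-16:v+8,u-1:u+2].mean(1).astype(int).tolist())
E
```

```text
[[0.5004, -0.0286, 0.065], [0.5002, -0.0285, 0.0649], [0.4999, -0.0284, 0.0647], [0.4996, -0.0284, 0.0645], [0.4993, -0.0284, 0.0642], [0.4991, -0.0284, 0.064]]
(array([ 0.001, -0.001,  0.   ]), array([-2.1, -1.2, 35.6]), 'j7', np.float64(-0.07))
-60 179 [228.7 218. ] 212 [162, 164, 150, 89, 79, 78, 51, 52, 55, 58, 59, 61, 63, 65, 67, 71, 91, 104, 102, 101, 102, 102, 101, 103]
-45 198 [228.7 218. ] 212 [158, 159, 158, 146, 90, 76, 56, 54, 56, 60, 60, 62, 62, 61, 61, 64, 77, 96, 99, 97, 96, 96, 97, 98]
45 311 [228.6 217.8] 212 [102, 101, 101, 101, 103, 100, 80, 57, 53, 55, 55, 56, 54, 56, 54, 56, 58, 65, 72, 89, 111, 109, 109, 108]
60 330 [228.5 217.8] 212 [156, 179, 178, 176, 151, 106, 95, 68, 56, 57, 58, 59, 60, 60, 61, 61, 61, 76, 107, 114, 115, 113, 112, 112]
```

```bash
python3 -m inch '[[0,0,0,-1.6,-0.5,0,8],[0,0,0,-1.6,-0.5,6,8],[0,0,0,-1.6,-0.5,12,8],[0,0,0,-1.6,-0.5,18,8],[0,0,0,-1.6,-0.5,23,8],[0,0,0,-1.6,-0.5,27,8],[0,0,0,-1.6,-0.5,30,8],[0,0,0,-1.6,-0.5,32,8],[0,0,0,-1.6,-0.5,32,8],[0,0,0,-1.6,-0.5,32,8],[0,0,0,-1.6,-0.5,32,8]]' 60
python3 - <<'E'
from h import *
for _ in range(4):
    grab_frame('wrist');o=get_obs();print(np.round(o['tool_pos'],4),o['ft_force'].round(1))
E
```

```text
time: 14.3
tool_pos: [0.4978, -0.0298, 0.0315]
eef_rot: [0.0, 0.811, 0.585, 0.0]
ft_force: [0.8, -0.2, -4.3]
grip_width: 0.0147
grip_force: 59.9
[ 0.4978 -0.0298  0.0316] [-0.  -0.3 -3. ]
[ 0.4978 -0.0298  0.0316] [-0.5 -0.5 -4.4]
[ 0.4978 -0.0298  0.0316] [-0.6  0.7 -3. ]
[ 0.4977 -0.0298  0.0315] [ 0.2 -0.4 -4.2]
```

In the gap with no side force. Lower the last millimetres.

```bash
python3 -m inch '[[0,0,0,0,0,1,8],[0,0,0,0,0,1.5,8],[0,0,0,0,0,2,8],[0,0,0,0,0,2.5,8],[0,0,0,0,0,2.5,8]]' 60;  python3 -m inch '[[0,0,0,0,0,0,8],[0,0,0,0,0,0.5,8],[0,0,0,0,0,0.5,8]]' 60
```

```text
time: 14.92
tool_pos: [0.4975, -0.0297, 0.0294]
eef_rot: [-0.0, 0.811, 0.585, 0.0]
ft_force: [-3.7, 1.3, 4.6]
grip_width: 0.0148
grip_force: 60.7
time: 15.17
tool_pos: [0.4976, -0.0297, 0.0294]
eef_rot: [-0.0, 0.811, 0.585, 0.0]
ft_force: [-4.8, 1.0, 8.3]
grip_width: 0.0147
grip_force: 61.5
```

Seated on the base plate. Release and rise.

```bash
python3 -m inch '[[0,0,0,0,0,0,20],[0,0,0,0,0,0,30],[0,0,0,0,0,0,40],[0,0,0,0,0,0,40],[0,0,0,0,0,0,40],[0,0,0,0,0,-8,40],[0,0,0,0,0,-25,40],[0,0,0,0,0,-55,40],[0,0,0,0,0,-90,50],[0,0,0,0,0,-125,60],[0,0,0,0,0,-155,60],[0,0,0,0,0,-175,60],[0,0,0,0,0,-175,60],[0,0,0,0,0,-175,60],[0,0,0,0,0,-175,60]]' 60
python3 - <<'E'
from h import *
for _ in range(6):grab_frame('side')
o=get_obs();t=grab_frame('wrist');C=cam('wrist',o);cv2.imwrite('pics/z.png',t);p=(.49409,-.04171,-.32093)
print(o['time'],o['tool_pos'],np.abs(o['qd']).max())
for l in('slim_gauge','eccentric'):
    for d in masks_of(l,'wrist')[:2]:
        m=d['mask'].astype(np.uint8);r=cv2.minAreaRect(cv2.findNonZero(m));print(l,round(d['p'],2),d['extent'],r)
g=lambda z,dx,dy:proj(C,[J(p,a*dx,12.3+b*dy,z) for a,b in((1,1),(1,-1),(-1,-1),(-1,1))]).round(1).tolist()
print('exp block z12,z52,post92',g(12,25,9),g(52,25,9),g(92,8,8))
print('rail face',proj(C,[J(p,-60,0,36),J(p,60,0,36),J(p,0,0,36)]).round(1).tolist(),'wing',proj(C,[J(p,-37,56,70),J(p,9,56,70)]).round(1).tolist())
for d in spot_point('slim_gauge','wrist')[:1]:print(d,proj(C,J(p,0,12.3,12)))
gr=cv2.cvtColor(t,6)
b=np.array(g(52,25,9));u0,u1=b[:,0].min(),b[:,0].max();v=int(b[:,1].mean())
print('row',v,int(u0)-8,gr[v,int(u0)-8:int(u0)+8].tolist(),int(u1)-8,gr[v,int(u1)-8:int(u1)+8].tolist())
for u in(int(u0)+5,int(u1)-5):print(u,v-20,gr[v-20:v+20,u].tolist())
w=proj(C,[J(p,-30,56,70),J(p,2,56,70)])
for q in w:print('wing col',int(q[0]),int(q[1])-12,gr[int(q[1])-12:int(q[1])+13,int(q[0])].tolist())
E
```

```text
time: 16.42
tool_pos: [0.4968, -0.0297, 0.2028]
eef_rot: [-0.0, 0.811, 0.585, -0.0]
ft_force: [-0.4, 0.1, -0.1]
grip_width: 0.0599
grip_force: 0.0
16.7167 [ 0.49689459 -0.02976589  0.20239717] 0.0071981337430790954
slim_gauge 0.6 [236.2, 166.6, 43.1, 25.3] ((257.2735595703125, 177.79244995117188), (41.1771354675293, 28.617441177368164), 1.9091525077819824)
eccentric 0.78 [1.1, 0.3, 25.7, 43.5] ((12.0, 21.5), (43.0, 24.0), 90.0)
eccentric 0.63 [222.3, 114.7, 60.9, 47.5] ((256.2500305175781, 139.25003051757812), (48.790367126464844, 52.32590103149414), 45.0)
exp block z12,z52,post92 [[276.5, 164.0], [276.2, 177.3], [239.0, 177.3], [238.7, 164.0]] [[278.7, 169.9], [278.4, 184.6], [236.9, 184.6], [236.6, 169.9]] [[265.4, 178.2], [265.2, 192.8], [250.3, 192.8], [250.2, 178.2]]
rail face [[210.2, 184.1], [305.1, 184.0], [257.6, 184.1]] wing [[223.8, 141.7], [266.0, 141.7]]
{'location': [170.4, 256.4], 'p': 0.82} [[257.59238309 170.73594685]]
row 177 228 [166, 167, 153, 150, 164, 166, 164, 156, 167, 98, 57, 56, 51, 49, 50, 46] 270 [65, 63, 63, 61, 63, 60, 63, 62, 89, 152, 162, 164, 161, 161, 161, 151]
241 157 [86, 92, 93, 92, 87, 65, 57, 40, 39, 42, 37, 44, 45, 49, 48, 48, 49, 49, 49, 44, 49, 49, 48, 49, 68, 96, 56, 67, 98, 93, 94, 95, 95, 95, 96, 97, 98, 95, 99, 97]
273 157 [90, 87, 92, 91, 89, 91, 77, 38, 39, 38, 37, 41, 52, 63, 66, 65, 65, 63, 63, 63, 61, 63, 72, 109, 121, 112, 61, 49, 96, 98, 96, 97, 96, 95, 94, 94, 94, 97, 95, 94]
wing col 230 129 [73, 77, 79, 72, 66, 42, 22, 24, 34, 34, 33, 32, 33, 33, 32, 33, 30, 33, 62, 93, 94, 91, 89, 90, 89]
wing col 259 129 [91, 91, 94, 97, 86, 34, 24, 27, 33, 34, 35, 34, 33, 33, 30, 30, 31, 34, 62, 93, 93, 92, 93, 93, 90]
```

The gauge stands where predicted (within about 1 mm), and the wing is parallel to the rail and unmoved. Handing in.

```bash
python3 -c "
from cell import sign_off
print(sign_off())"
```

```text
the job is handed in; nothing more can be done
None
```

The roller is set with its wing parallel to the rail, the slim gauge stands released in the gap at the scribed line on the base plate, the thick gauge was not touched, and the job was handed in at about 17 s.

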